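Clamp a pressure vessel and jam the wedge lock

TASK

Slide the clamp bar along its channel until it has gently pushed the small steel vessel snugly home against the fixed jaw. Then push the thumb wedge along its ramp until it jams the bar fast - a firm thumb push of about 12 N, without forcing it - and let go, leaving the vessel upright and clamped. Do not disturb the other things on the bench.

Things in the scene. Friction and masses are not known exactly. Their poses are not given: they have to be found in the camera images.
- stage: Bench clamp: base plate 170 x 390 mm, 12 mm thick, fixed to the bench. Its frame: z up (bench at z = 0), y along the bar's channel to the fixed jaw, x towards the fence behind the bar. The bar slides along the line x = 0. A bridge over it at y = 5 mm is 44 mm high; guide and fence 35 mm, the ramp behind the wedge 60 mm. The fence is set within a 4 mm span, unreported: the jam must be felt.
- seat (a point): Home of the vessel: the point on the base plate's top (12 mm above the bench) where the middle of its underside stands when it rests against the flat fixed jaw on the bar's line; (0, 110, 12) mm in the stage's frame. Only its y matters: a few mm to the side is as good.
- bar: Steel clamp bar, about 0.35 kg, loose in the channel (1.7 to 5.5 mm of play across), shank 25 mm wide, 20 mm high, nose 46 mm wide and 40 mm high at its +y end. Origin: bottom middle of the nose's front face; y axis along the channel to the vessel. Slides with 1 to 4 N of friction, the vessel adds as much, starts 25 to 45 mm short; with the vessel home the origin is at (0, 80, 12) mm in the stage's frame and resistance rises steeply.
- bar_tab (a point): Grip point of the bar's upright finger tab, 190 mm behind the nose's front face, 60 mm above the bench. The tab is 12 mm thick along the bar, 24 mm wide across it, and rises from the shank's top (32 mm above the bench) to 87 mm. The wedge's tall part begins 27 to 36 mm to its -x side.
- vessel: Short stainless pressure vessel standing loose between the bar's nose and the fixed jaw, about 0.4 kg: 60 mm diameter, 68 mm flange on top, 98 mm high. Origin: middle of the underside. Starts 7 to 18 mm short of home, up to 4 mm to the side. The jaw is 50 mm high, its face flat. The bar must not press on it with more than 25 N.
- wedge: Thumb wedge: steel block 100 mm long along y, captive beside the ramp, on the bar's -x side; to be pushed on the flat end face of its thick tail. Origin: push point on that end face (facing -y), 46 mm above the bench; the face reaches 22 mm either side of it in x and from 14 to 60 mm above the bench. Nothing stands behind it for 50 mm. Slides with about 2 N of drag, then the resistance climbs by some N per mm.
- ramp (a point): Where the wedge's origin is at zero travel, (-58, -162, 46) mm in the stage's frame (the wedge shares the stage's axes). Its travel, up to 65 mm, runs along (0.139, 0.990, 0) in that frame: to the fixed jaw and 8 degrees towards the bar. It starts 0 to 12 mm along and jams at 26 to 55 mm. A push of about 12 N jams it well; it stays when let go. It must not press on the bar with more than 30 N.
- bottle: Bystander: glass jar with blue cap, 130 mm high.
- beaker: Bystander: empty glass beaker, 90 mm diameter, 110 mm high, beside the stage.
- rack: Bystander: rack of capped sample tubes, 170 mm long, 106 mm high.
- wrench: Bystander: 160 mm wrench lying beside the stage on the robot's side.
- ring: Bystander: loose steel ring, 60 mm diameter, 10 mm high, beside the stage.
- spatula: Bystander: 180 mm spatula lying on the bench.
- gauge: Bystander: pressure gauge lying on its back, 76 mm diameter.
Mind the look-alikes: they are no part of the job. Leave any green look-alike of the vessel alone.

How it is judged:
By the outcome, as a careful person would: the job done as asked, in the order asked, and still so for the second after the job is handed in, with the robot touching nothing.
It also fails if it takes over 64 s, if anything falls off the work surface, if the arm or the gripper's body presses on something with over 40 N, if the wrist force passes 120 N, or if a joint passes its speed limit or range.

ROBOT

A 6-joint arm with a two-finger parallel gripper is mounted at the origin on the work surface. World frame = base frame: x ahead of the robot, y to its left, z up, the work surface at z = 0. Lengths are in m, angles in rad, forces in N, time in s.
With the tool pointing down it reaches from about 0.35 to 0.775 m from the base axis. Payload 5.5 kg.
Tool frame: the origin (TCP) lies at the very end of the fingers, on their centre line; the grasp point (between the pads) lies 19 mm behind it; z points along the fingers, y is the line along which they close (so a half turn about z gives the same grasp; the last joint's range is limited). The gripper opens to 85 mm and grips with 20 to 120 N. Pads are 22 mm wide; open, the fingers measure 114 mm over their backs; the gripper's body (76 mm by 85 mm) begins 54 mm behind the grasp point. The pads swing forward as they close: fully open they stand 13 mm farther back than shut.
Start: joints at [-1.455, 0.313, 0.046, 1.304, 0, 1.431], TCP at [0.145, -0.556, 0.231] pointing down, gripper open.
Joint ranges: [-2.76, 2.76], [-0.86, 1.69], [-1.03, 1.26], [-2.2, 2.34], [-1.47, 1.5], [-3.14, 3.14]. Speed limits (rad/s): [2.57, 2.57, 3.14, 3.14, 3.14, 3.14].

INTERFACE

Orientations are given as a 3x3 rotation matrix whose columns are the frame's x, y, z axes.
In Python, from rig import robot, viewer, close_job gives the robot as it stands. The module is installed in compiled form; this text tells all that it offers.
- The arm moves only by the tool apply_moves, never from a script. Its arguments are lists of equal length, an entry for each row: "xyz": the shift along the tool's x, y, z in units of 500 mm (1.0 is 500 mm), a list of three; "rotation": the turn, a rotation vector about the tool's x, y, z in units of 90 degrees (1.0 is 90 degrees), a list of three. In form: {"xyz": [[x, y, z], ...], "rotation": [[ax, ay, az], ...]}. A call has 1 to 12 rows; each row is the pose to reach, as a shift and turn from the pose commanded when the call began, along the tool's axes at that moment; what a row does not reach only later rows make up. A row lasts 1/10 s, in which the tool goes at most 50 mm and 8.59 degrees, less where a joint would pass 70% of its speed; a pose out of reach is approached as far as the arm can. A call with a number of a shift or a turn outside -1 to 1 is refused whole. A call with a gripper value outside its range is refused whole. "hand" is the opening, from 0 (shut) to 1 (fully open), set as the call begins (left out, the last holds). The fingers move at their own pace and stop on an object; "newtons" is the grip in N (left out, the last holds). Time passes only in rows, so rows that repeat a pose let the fingers close. It gives the time, the measured TCP pose, the force, the opening and the grip force at its end, in the units of the state.
- robot.sense(): the state, without advancing time (a new reading comes with each control period).
- viewer.camera(name): name is "scene" or "top"; returns the picture (400x640x3 uint8, red, green, blue); there is no depth.
- viewer.camera_info(name): a dict with "intrinsics" (3x3 intrinsics, pixels), "rvec" (rotation vector, rad) and "tvec" (3), from world to camera coordinates, as OpenCV has them. Camera axes: x right, y down, z forward; pixel columns grow to the right and rows downward; lengths in m; the calibration is good to about 2 mm. A picture is of the moment at which its call begins. camera_info takes no time and is no camera call.
- close_job(): hands the job in; it is judged then, once.
Trained networks look in the newest picture that a camera, given by its name, has taken for a name from the list of things; names that differ only in an ending like _2 or _b are one class to them, and where a whole thing is asked for, a point or a joint stands for the part that bears it (a point fixed in the world has none). Each returns a list of dicts, best first, with "conf" (0 to 1); they miss things now and then, are a little off and sometimes report something else, mostly with a low value. They report only what shows in the picture. A call takes as long as a camera call. They do not tell look-alikes from the thing itself.
- viewer.cut_out(camera, thing): "pixels" (400x640 bool, what is visible of it) and "rect" ([left, top, right, bottom] in pixels, round what is visible of it).
The state is a dict: "time_s": time; "q": joint angles; "joint_velocities": joint speeds; "joint_efforts": joint torques, N m; "tool_pos": TCP position; "orientation": TCP orientation; "force": force on the tool from outside, world axes, zero at the start; "wrist_torque": the same for the moment, N m; "opening": opening from 0.0 (shut) to 1.0 (fully open); "gripper_force": force on a finger pad.
Only numpy, scipy, OpenCV 4.12 (cv2) and the standard library are available. Lean on these libraries where they do the work, as an engineer would, in place of code of your own. Each camera call takes 0.05 s, during which the arm holds its last target. There are 200 camera calls.

## Working session

There is one attempt and no reset: what is moved stays moved. The work goes in short steps, Python scripts to look and compute and a tool call to move; the robot and the scene stay as the last step left them, time stands still between calls to the robot, and variables do not carry over. Pictures are saved under pics/ and viewed, at most 10 in all, crops included, and the job is handed in when it is done.

Besides the shell and the picture viewer there is one more tool, called after "Emit:" by a JSON object that holds its "name" and its "arguments". apply_moves: Moves the arm, as the interface text tells. Its arguments: {"type":"object","properties":{"xyz":{"type":"array","items":{"type":"array","items":{"type":"number"}}},"rotation":{"type":"array","items":{"type":"array","items":{"type":"number"}}},"hand":{"type":"number"},"newtons":{"type":"number"}},"required":["xyz","rotation"]}

```bash
mkdir -p pics; ls
cat > h.py <<'E'
import numpy as np, cv2
from rig import robot, viewer, close_job
def cam(n):
    i=viewer.camera_info(n); K=np.array(i['intrinsics'],float); R=cv2.Rodrigues(np.array(i['rvec'],float))[0]; t=np.array(i['tvec'],float).reshape(3); return K,R,t
def ray(n,uv,z):
    K,R,t=cam(n); c=-R.T@t; d=R.T@np.linalg.inv(K)@np.array([uv[0],uv[1],1.]); return c+d*(z-c[2])/d[2]
def proj(n,P):
    K,R,t=cam(n); p=(K@(R@np.atleast_2d(P).T+t[:,None])).T; return p[:,:2]/p[:,2:]
def shot(n,f):
    im=viewer.camera(n); cv2.imwrite('pics/'+f,cv2.cvtColor(im,cv2.COLOR_RGB2BGR)); return im
E
python3 - <<'E'
from h import *
shot('top','t1.png');shot('scene','s1.png')
for n in('top','scene'):
    K,R,t=cam(n);print(n,K.round(1).tolist(),(-R.T@t).round(3),R.round(3).tolist())
    for th in('stage','bar','bar_tab','vessel','wedge'):
        for d in viewer.cut_out(n,th)[:3]:
            m=np.argwhere(d['pixels']);print(th,round(d['conf'],2),d['rect'],m.mean(0)[::-1].round(1),len(m))
s=robot.sense();print(s['tool_pos'],np.round(s['orientation'],3),s['force'],s['time_s'],s['opening'])
E
```

```text
pics
top [[377.0, 0.0, 316.8], [0.0, 377.0, 196.5], [0.0, 0.0, 1.0]] [0.48  0.008 0.988] [[-0.01, -1.0, 0.004], [-0.998, 0.01, -0.069], [0.069, -0.004, -0.998]]
stage 0.66 [241.9, 170.9, 391.5, 235.4] [318.3 207. ] 7835
bar 0.87 [290.3, 182.0, 373.6, 200.2] [330.1 190.8] 916
bar 0.58 [398.5, 111.3, 474.5, 151.8] [436.9 130.1] 2310
bar 0.56 [256.7, 173.6, 288.0, 200.8] [270.5 187.6] 639
bar_tab 0.71 [293.0, 181.1, 373.7, 200.6] [331.9 190.6] 842
vessel 0.91 [254.9, 173.6, 286.7, 202.4] [270.4 188.2] 634
wedge 0.84 [331.1, 198.4, 374.2, 224.0] [352.8 208.9] 926
wedge 0.6 [243.5, 171.0, 393.3, 233.9] [317.8 207.1] 7762
scene [[502.6, 0.0, 314.9], [0.0, 502.6, 198.5], [0.0, 0.0, 1.0]] [ 1.185 -0.655  1.018] [[0.725, 0.688, -0.007], [0.498, -0.532, -0.685], [-0.475, 0.493, -0.729]]
stage 0.61 [234.9, 158.0, 368.7, 266.1] [296.5 211.6] 4996
bar 0.85 [275.8, 183.6, 342.8, 240.0] [306.1 212. ] 917
bar_tab 0.81 [276.9, 187.1, 342.4, 240.4] [306.1 212.5] 814
bar_tab 0.72 [256.9, 193.4, 303.3, 229.5] [278.4 210.4] 914
bar_tab 0.25 [137.7, 242.3, 182.9, 300.8] [160.4 274.1] 1157
vessel 0.7 [334.6, 157.9, 355.4, 197.0] [346.  175.5] 774
vessel 0.67 [369.6, 135.7, 394.8, 169.6] [380.  150.8] 754
wedge 0.88 [259.7, 191.3, 303.5, 233.2] [277.9 211.1] 993
[ 0.14547549 -0.55633671  0.23134163] [[ 0.967  0.253  0.   ]
 [ 0.253 -0.967 -0.   ]
 [-0.     0.    -1.   ]] [-0.25293704 -0.02493188  0.55479675] 0.6 0.9945639448910581
```

View pics/t1.png

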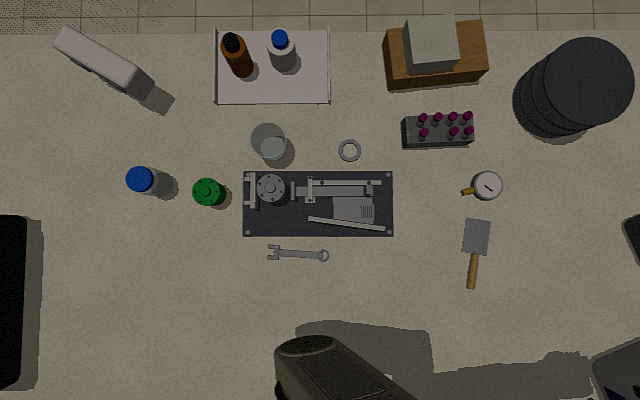

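View pics/s1.png

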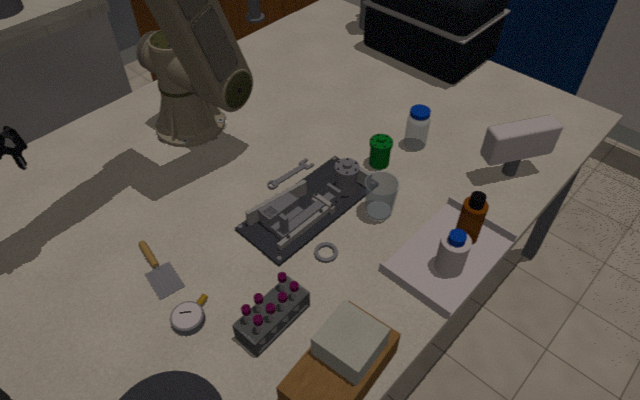

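The top view shows the clamp's plate spanning (243–393, 171–237), with the jaw at image left, the vessel at (270,188), the tab near (369,190) and the wedge tail near (374,212). A green look-alike stands at (208,192). Next I'll zoom in.

Run:
```python
from h import *
a=cv2.imread('pics/t1.png')[163:245,235:400];b=cv2.imread('pics/s1.png')[150:270,228:388]
cv2.imwrite('pics/c1.png',cv2.resize(a,None,fx=4.8,fy=4.8,interpolation=cv2.INTER_CUBIC))
cv2.imwrite('pics/c2.png',cv2.resize(b,None,fx=5,fy=5,interpolation=cv2.INTER_CUBIC))
d=viewer.cut_out('top','stage')[0]
c,_=cv2.findContours(d['pixels'].astype(np.uint8),0,1);c=max(c,key=cv2.contourArea)
box=cv2.boxPoints(cv2.minAreaRect(c))
for p in box: print(p,ray('top',p,.012).round(4))
```

```text
[242. 171.] [0.6168 0.1982 0.012 ]
[393. 171.] [ 0.6131 -0.1956  0.012 ]
[393. 236.] [ 0.4443 -0.1916  0.012 ]
[242. 236.] [0.4482 0.1976 0.012 ]
```

View pics/c1.png

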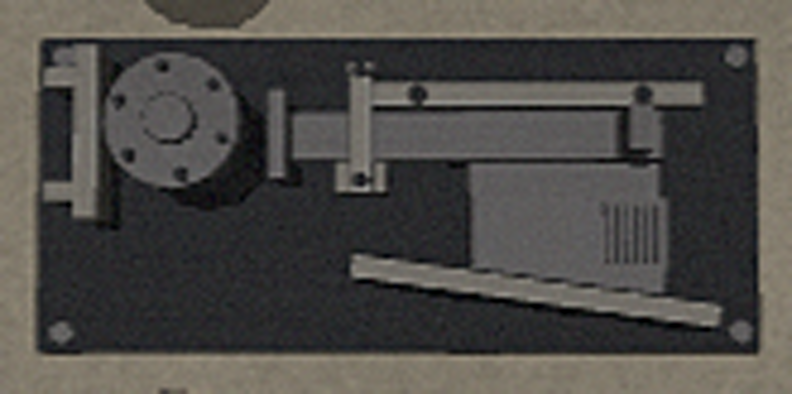

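View pics/c2.png

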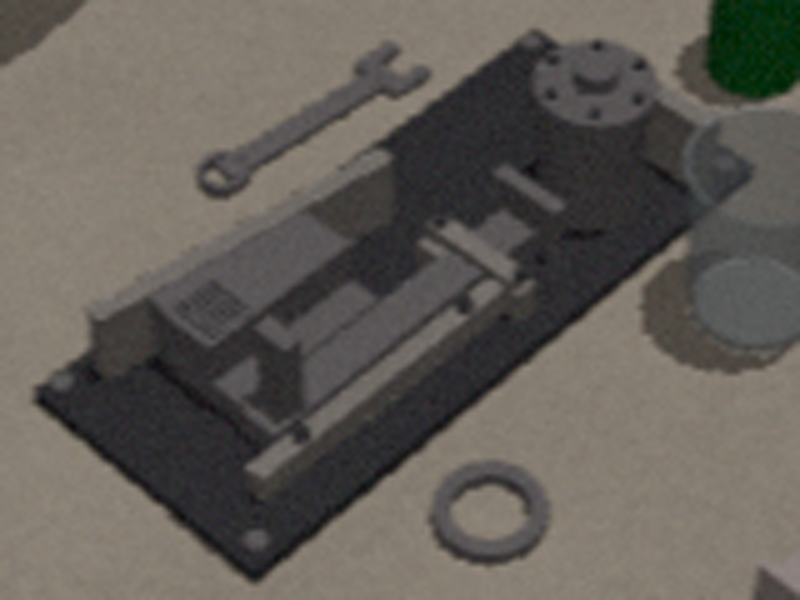

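The crops show the jaw's face edge at crop x≈98 and the flange centre at (171,120). The nose is at x 268–285, the bridge at x≈360, the tab's top around (640,120) and the wedge's end face at x≈664. I'll turn these into world positions.

Run:
```python
from h import *
C=lambda u,v:((u+.5)/4.8-.5+235,(v+.5)/4.8-.5+163)
P={'TL':(40,40,12),'TR':(756,38,12),'BR':(760,352,12),'BL':(38,353,12),'jawT':(98,45,50),'jawB':(98,217,50),'flange':(171,120,110),
'noseFT':(268,90,52),'noseFB':(268,180,52),'bridgeL':(350,120,44),'bridgeR':(371,120,44),'shankT0':(300,112,32),'shankB0':(300,158,32),'shankT1':(600,112,32),'shankB1':(600,158,32),
'tabTL':(628,97,87),'tabBL':(628,149,87),'tabBR':(652,149,87),'wTail':(667,197,60),'wTailB':(664,292,60)}
W={k:ray('top',C(*v[:2]),v[2]/1000)*1000 for k,v in P.items()}
for k,v in W.items():print(k,v.round(1))
C2=lambda u,v:((u+.5)/5-.5+228,(v+.5)/5-.5+150)
for k,v in {'L':(38,395,12),'B':(258,580,12),'R':(752,165,12),'T':(535,30,12),'flange':(597,82,110),'wTailTop?':(208,345,60),'tabtop':(275,335,87)}.items(): print('scene',k,(ray('scene',C2(*v[:2]),v[2]/1000)*1000).round(1))
d=W['TL']-W['TR'];e=W['BL']-W['BR'];f=W['TL']-W['BL'];g=W['TR']-W['BR']
for q in(d,e):print(np.degrees(np.arctan2(-q[0],q[1])),np.linalg.norm(q))
for q in(f,g):print(np.degrees(np.arctan2(q[1],q[0])),np.linalg.norm(q))
```

```text
TL [617.  195.8  12. ]
TR [ 614.4 -193.3   12. ]
BR [ 444.4 -191.4   12. ]
BL [447.9 196.2  12. ]
jawT [608.8 158.2  50. ]
jawB [519.  158.1  50. ]
flange [563.4 113.  110. ]
noseFT [584.1  69.5  52. ]
noseFB [537.2  69.8  52. ]
bridgeL [568.8  27.2  44. ]
bridgeR [568.6  16.2  44. ]
shankT0 [574.4  53.9  32. ]
shankB0 [549.9  54.1  32. ]
shankT1 [ 572.8 -105.4   32. ]
shankB1 [ 548.4 -104.9   32. ]
tabTL [ 574.9 -113.    87. ]
tabBL [ 548.8 -112.5   87. ]
tabBR [ 548.7 -124.5   87. ]
wTail [ 525.9 -135.7   60. ]
wTailB [ 477.3 -133.2   60. ]
scene L [ 451.5 -193.7   12. ]
scene B [ 620.1 -196.6   12. ]
scene R [616.9 192.8  12. ]
scene T [451.  193.8  12. ]
scene flange [573.8 103.1 110. ]
scene wTailTop? [ 524.  -135.6   60. ]
scene tabtop [ 561.9 -123.2   87. ]
-0.38531268136936825 389.0965851046131
-0.5034673023200488 387.66589519626274
-0.16089036495916867 169.1402135285366
-0.64458716964739 169.94009506742856
```

Emit:
{"name": "apply_moves", "arguments": {"xyz": [[0.08, -0.045, 0], [0.16, -0.09, 0], [0.25, -0.14, 0], [0.34, -0.19, 0], [0.42, -0.235, 0], [0.5, -0.28, 0], [0.58, -0.325, 0], [0.67, -0.37, 0], [0.75, -0.415, 0], [0.83, -0.46, 0], [0.9, -0.5, 0], [0.9, -0.5, 0]], "rotation": [[0, 0, 0.02], [0, 0, 0.04], [0, 0, 0.06], [0, 0, 0.08], [0, 0, 0.1], [0, 0, 0.12], [0, 0, 0.14], [0, 0, 0.168], [0, 0, 0.168], [0, 0, 0.168], [0, 0, 0.168], [0, 0, 0.168]], "hand": 0, "newtons": 40}}

```text
time_s: 1.85
tool_pos: [0.5204, -0.1972, 0.2311]
orientation: [[1.0, -0.002, 0.001], [-0.002, -1.0, 0.001], [0.001, -0.001, -1.0]]
force: [-0.1, -0.3, 0.2]
opening: -0.001
gripper_force: 0.0
```

Emit:
{"name": "apply_moves", "arguments": {"xyz": [[0.04, -0.04, 0.05], [0.082, -0.08, 0.1], [0.082, -0.08, 0.16], [0.082, -0.08, 0.22], [0.082, -0.08, 0.27], [0.082, -0.08, 0.31], [0.082, -0.08, 0.34], [0.082, -0.08, 0.36], [0.082, -0.08, 0.372], [0.082, -0.08, 0.372]], "rotation": [[0, 0, 0], [0, 0, 0], [0, 0, 0], [0, 0, 0], [0, 0, 0], [0, 0, 0], [0, 0, 0], [0, 0, 0], [0, 0, 0], [0, 0, 0]]}}

```text
time_s: 2.85
tool_pos: [0.5584, -0.1612, 0.0449]
orientation: [[1.0, -0.009, -0.001], [-0.009, -1.0, 0.0], [-0.001, -0.0, -1.0]]
force: [-0.3, 0.3, 0.3]
opening: -0.002
gripper_force: 0.0
```

Run:
```python
from h import *
b=cv2.cvtColor(viewer.camera('scene'),cv2.COLOR_RGB2BGR)[130:270,228:408]
cv2.imwrite('pics/c3.png',cv2.resize(b,None,fx=4,fy=4,interpolation=cv2.INTER_CUBIC))
print(robot.sense()['force'])
```

```text
[-0.2494363   0.27769483 -0.57533434]
```

View pics/c3.png

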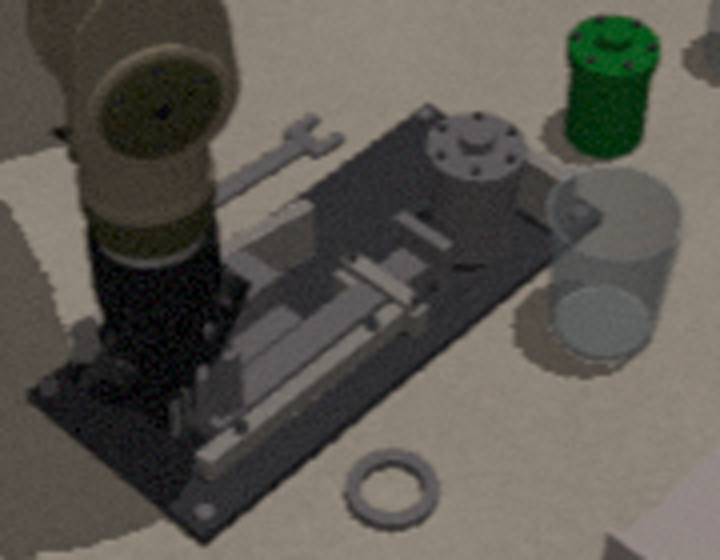

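The fingers are down behind the tab at crop (185,420) and nothing else is touched. I'm starting the push along +y, which is tool −y.

Emit:
{"name": "apply_moves", "arguments": {"xyz": [[0.002, -0.008, 0], [0.004, -0.016, 0], [0.004, -0.024, 0], [0.004, -0.028, 0], [0.004, -0.032, 0], [0.004, -0.036, 0], [0.004, -0.04, 0], [0.004, -0.044, 0], [0.004, -0.048, 0], [0.004, -0.052, 0]], "rotation": [[0, 0, 0], [0, 0, 0], [0, 0, 0], [0, 0, 0], [0, 0, 0], [0, 0, 0], [0, 0, 0], [0, 0, 0], [0, 0, 0], [0, 0, 0]]}}

```text
time_s: 3.9
tool_pos: [0.5614, -0.1352, 0.0456]
orientation: [[1.0, -0.008, 0.001], [-0.008, -1.0, -0.001], [0.001, 0.001, -1.0]]
force: [0.6, -3.9, 3.2]
opening: -0.0
gripper_force: 2.4
```

Emit:
{"name": "apply_moves", "arguments": {"xyz": [[0, -0.004, 0], [0, -0.008, 0], [0, -0.012, 0], [0, -0.016, 0], [0, -0.02, 0]], "rotation": [[0, 0, 0], [0, 0, 0], [0, 0, 0], [0, 0, 0], [0, 0, 0]]}}

```text
time_s: 4.4
tool_pos: [0.5615, -0.1257, 0.0456]
orientation: [[1.0, -0.009, 0.001], [-0.009, -1.0, -0.002], [0.001, 0.002, -1.0]]
force: [-0.2, -5.2, 3.3]
opening: -0.001
gripper_force: 3.1
```

Run:
```python
from h import *
a=cv2.cvtColor(viewer.camera('top'),cv2.COLOR_RGB2BGR)[163:245,235:400]
cv2.imwrite('pics/c4.png',cv2.resize(a,None,fx=4.8,fy=4.8,interpolation=cv2.INTER_CUBIC))
s=robot.sense();print(s['force'],s['tool_pos'])
```

```text
[-0.22215272 -4.6567346   4.11180196] [ 0.56151665 -0.1253012   0.04558976]
```

View pics/c4.png

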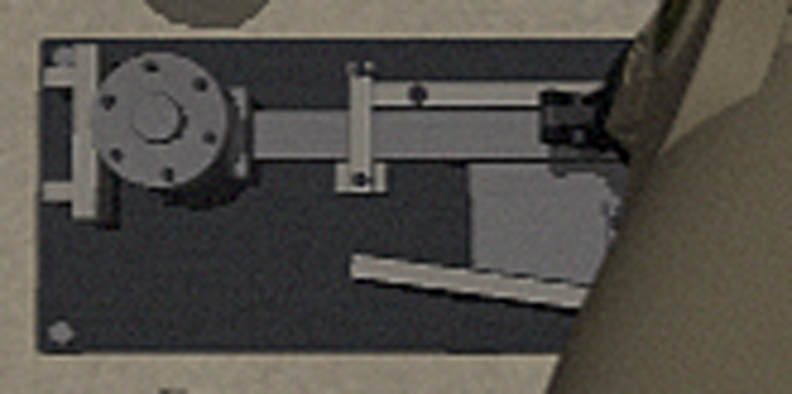

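The nose has moved from crop x 268 to about 232 and now bears on the vessel, whose flange is at (158,120). About 7–8 mm remain.

Emit:
{"name": "apply_moves", "arguments": {"xyz": [[0, -0.003, 0], [0, -0.006, 0], [0, -0.008, 0], [0, -0.01, 0], [0, -0.012, 0]], "rotation": [[0, 0, 0], [0, 0, 0], [0, 0, 0], [0, 0, 0], [0, 0, 0]]}}

```text
time_s: 4.95
tool_pos: [0.5616, -0.1197, 0.0456]
orientation: [[1.0, -0.009, 0.001], [-0.009, -1.0, -0.002], [0.001, 0.002, -1.0]]
force: [-0.2, -6.5, 3.2]
opening: 0.001
gripper_force: 3.1
```

Emit:
{"name": "apply_moves", "arguments": {"xyz": [[0, -0.001, 0], [0, -0.002, 0]], "rotation": [[0, 0, 0], [0, 0, 0]]}}

```text
time_s: 5.15
tool_pos: [0.5616, -0.1193, 0.0456]
orientation: [[1.0, -0.009, 0.0], [-0.009, -1.0, -0.003], [0.0, 0.003, -1.0]]
force: [0.2, -8.5, 3.4]
opening: -0.001
gripper_force: 3.8
```

Emit:
{"name": "apply_moves", "arguments": {"xyz": [[0, -0.001, 0], [0, -0.002, 0]], "rotation": [[0, 0, 0], [0, 0, 0]]}}

```text
time_s: 5.35
tool_pos: [0.5617, -0.1189, 0.0458]
orientation: [[1.0, -0.009, 0.001], [-0.009, -1.0, -0.004], [0.001, 0.004, -1.0]]
force: [-1.1, -10.1, 4.8]
opening: -0.002
gripper_force: 4.5
```

Emit:
{"name": "apply_moves", "arguments": {"xyz": [[0, -0.001, 0], [0, -0.002, 0]], "rotation": [[0, 0, 0], [0, 0, 0]]}}

```text
time_s: 5.55
tool_pos: [0.5618, -0.1185, 0.046]
orientation: [[1.0, -0.01, 0.001], [-0.01, -1.0, -0.005], [0.001, 0.005, -1.0]]
force: [-2.5, -13.4, 5.1]
opening: 0.0
gripper_force: 5.3
```

Run:
```python
from h import *
a=cv2.cvtColor(viewer.camera('top'),cv2.COLOR_RGB2BGR)[163:245,235:400]
b=cv2.cvtColor(viewer.camera('scene'),cv2.COLOR_RGB2BGR)[130:220,300:410]
f=lambda x,k:cv2.resize(x,None,fx=k,fy=k,interpolation=cv2.INTER_CUBIC)
a=f(a[:,:85],4.6);b=f(b,a.shape[0]/90)
h=min(len(a),len(b));cv2.imwrite('pics/c5.png',np.hstack([a[:h],b[:h]])[:,:800]);print(a.shape,b.shape)
s=robot.sense();print(s['force'],s['tool_pos'])
```

```text
(377, 391, 3) (377, 461, 3)
[ -1.24882527 -11.46076749   4.14820223] [ 0.56185796 -0.11845143  0.04607592]
```

View pics/c5.png

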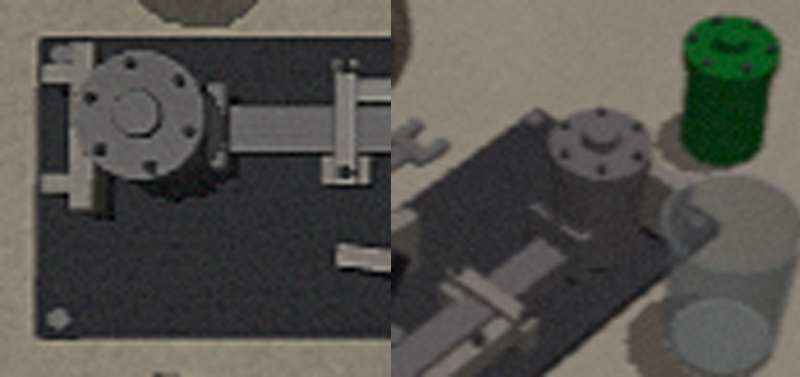

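The flange is now at the jaw (centre moved 13 mm to world y≈126 mm), and the force rose to about 12 N, so the vessel is home and upright. Next I back off, lift and go behind the wedge.

Emit:
{"name": "apply_moves", "arguments": {"xyz": [[0, 0.01, 0], [0, 0.04, 0], [0, 0.08, 0], [0, 0.1, 0], [0, 0.1, -0.08], [0, 0.1, -0.16], [-0.06, 0.11, -0.16], [-0.12, 0.123, -0.16], [-0.12, 0.123, -0.16]], "rotation": [[0, 0, 0], [0, 0, 0], [0, 0, 0], [0, 0, 0], [0, 0, 0], [0, 0, 0], [0, 0, 0], [0, 0, 0], [0, 0, 0]]}}

```text
time_s: 6.55
tool_pos: [0.497, -0.1764, 0.1248]
orientation: [[1.0, -0.01, -0.004], [-0.01, -1.0, 0.002], [-0.004, -0.002, -1.0]]
force: [0.1, -0.5, -0.2]
opening: 0.001
gripper_force: 0.0
```

Run:
```python
from h import *
for n in('top','scene'):
    im=shot(n,n+'6.png')
    for th in ('wedge','vessel','bar'):
        d=viewer.cut_out(n,th)
        if d:print(n,th,round(d[0]['conf'],2),np.round(d[0]['rect'],1))
s=robot.sense();print(s['force'],s['tool_pos'])
a=cv2.imread('pics/top6.png')[163:245,235:400];b=cv2.imread('pics/scene6.png')[130:270,228:408]
f=lambda x,k:cv2.resize(x,None,fx=k,fy=k,interpolation=cv2.INTER_CUBIC)
a=f(a,3);b=f(b,2.4);o=np.zeros((len(a)+len(b),max(a.shape[1],b.shape[1]),3),np.uint8);o[:len(a),:a.shape[1]]=a;o[len(a):,:b.shape[1]]=b;cv2.imwrite('pics/c6.png',o)
```

```text
top wedge 0.6 [328.5 196.  378.3 225. ]
top vessel 0.61 [248.3 171.6 283.8 202.3]
top bar 0.69 [279.1 183.1 360.5 197.3]
scene wedge 0.74 [259.4 191.9 300.9 233. ]
scene vessel 0.96 [339.3 153.2 358.9 193.9]
scene bar 0.67 [280.8 178.1 347.4 235.1]
[-1.03269971  0.50377261 -0.07978283] [ 0.50134046 -0.17682825  0.12497683]
```

View pics/c6.png

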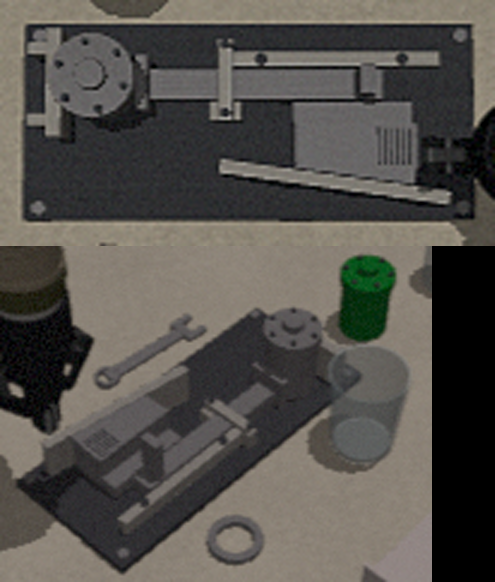

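The vessel and bar stayed home. The fingers hang behind the wedge's end face at crop (440,152). I'm lowering and then approaching.

Emit:
{"name": "apply_moves", "arguments": {"xyz": [[0.002, 0, 0.06], [0.002, 0, 0.11], [0.002, 0, 0.15], [0.002, 0, 0.172], [0.002, 0, 0.18], [0.003, -0.01, 0.18], [0.004, -0.02, 0.18], [0.005, -0.026, 0.18], [0.006, -0.032, 0.18], [0.006, -0.036, 0.18], [0.007, -0.04, 0.18], [0.007, -0.044, 0.18]], "rotation": [[0, 0, 0], [0, 0, 0], [0, 0, 0], [0, 0, 0], [0, 0, 0], [0, 0, 0], [0, 0, 0], [0, 0, 0], [0, 0, 0], [0, 0, 0], [0, 0, 0], [0, 0, 0]]}}

```text
time_s: 8.15
tool_pos: [0.5046, -0.1549, 0.0354]
orientation: [[1.0, -0.008, 0.0], [-0.008, -1.0, -0.0], [0.0, 0.0, -1.0]]
force: [-0.5, -0.5, -1.2]
opening: 0.001
gripper_force: 0.0
```

Emit:
{"name": "apply_moves", "arguments": {"xyz": [[0.0006, -0.004, 0], [0.0012, -0.008, 0], [0.0018, -0.012, 0], [0.0024, -0.016, 0], [0.003, -0.02, 0]], "rotation": [[0, 0, 0], [0, 0, 0], [0, 0, 0], [0, 0, 0], [0, 0, 0]]}}

```text
time_s: 8.65
tool_pos: [0.506, -0.1453, 0.0353]
orientation: [[1.0, -0.008, -0.0], [-0.008, -1.0, -0.001], [-0.0, 0.001, -1.0]]
force: [-1.2, -2.5, -0.2]
opening: -0.0
gripper_force: 1.0
```

Emit:
{"name": "apply_moves", "arguments": {"xyz": [[0.0005, -0.003, 0], [0.001, -0.006, 0], [0.0014, -0.009, 0], [0.0018, -0.012, 0]], "rotation": [[0, 0, 0], [0, 0, 0], [0, 0, 0], [0, 0, 0]]}}

```text
time_s: 9.05
tool_pos: [0.5069, -0.139, 0.0353]
orientation: [[1.0, -0.008, -0.0], [-0.008, -1.0, -0.0], [-0.0, 0.0, -1.0]]
force: [-1.1, -2.1, -0.5]
opening: 0.001
gripper_force: 1.0
```

Emit:
{"name": "apply_moves", "arguments": {"xyz": [[0.0005, -0.003, 0], [0.001, -0.006, 0], [0.0012, -0.008, 0]], "rotation": [[0, 0, 0], [0, 0, 0], [0, 0, 0]]}}

```text
time_s: 9.35
tool_pos: [0.5075, -0.1349, 0.0353]
orientation: [[1.0, -0.008, -0.0], [-0.008, -1.0, -0.0], [-0.0, 0.0, -1.0]]
force: [-1.6, -1.7, -0.1]
opening: 0.001
gripper_force: 1.0
```

Emit:
{"name": "apply_moves", "arguments": {"xyz": [[0.0003, -0.002, 0], [0.0006, -0.004, 0], [0.0009, -0.006, 0]], "rotation": [[0, 0, 0], [0, 0, 0], [0, 0, 0]]}}

```text
time_s: 9.65
tool_pos: [0.508, -0.1321, 0.0352]
orientation: [[1.0, -0.008, -0.0], [-0.008, -1.0, -0.0], [-0.0, 0.0, -1.0]]
force: [-1.3, -3.0, 0.1]
opening: -0.0
gripper_force: 1.3
```

Emit:
{"name": "apply_moves", "arguments": {"xyz": [[0.0003, -0.002, 0], [0.0006, -0.004, 0]], "rotation": [[0, 0, 0], [0, 0, 0]]}}

```text
time_s: 9.85
tool_pos: [0.5083, -0.1301, 0.0352]
orientation: [[1.0, -0.008, -0.0], [-0.008, -1.0, -0.0], [-0.0, 0.0, -1.0]]
force: [-1.5, -2.9, 0.7]
opening: 0.002
gripper_force: 1.3
```

Emit:
{"name": "apply_moves", "arguments": {"xyz": [[0.0003, -0.002, 0], [0.0006, -0.004, 0]], "rotation": [[0, 0, 0], [0, 0, 0]]}}

```text
time_s: 10.05
tool_pos: [0.5086, -0.128, 0.0353]
orientation: [[1.0, -0.008, -0.0], [-0.008, -1.0, -0.0], [-0.0, 0.0, -1.0]]
force: [-1.5, -2.7, -0.7]
opening: 0.002
gripper_force: 1.3
```

Emit:
{"name": "apply_moves", "arguments": {"xyz": [[0.0003, -0.002, 0], [0.0006, -0.004, 0]], "rotation": [[0, 0, 0], [0, 0, 0]]}}

```text
time_s: 10.25
tool_pos: [0.5089, -0.1261, 0.0352]
orientation: [[1.0, -0.008, -0.0], [-0.008, -1.0, -0.0], [-0.0, 0.0, -1.0]]
force: [-2.9, -3.3, -1.0]
opening: -0.001
gripper_force: 1.7
```

Emit:
{"name": "apply_moves", "arguments": {"xyz": [[0.0003, -0.002, 0], [0.0006, -0.004, 0]], "rotation": [[0, 0, 0], [0, 0, 0]]}}

```text
time_s: 10.45
tool_pos: [0.5092, -0.1241, 0.0353]
orientation: [[1.0, -0.008, -0.0], [-0.008, -1.0, -0.0], [-0.0, 0.0, -1.0]]
force: [-2.9, -3.1, -0.2]
opening: -0.004
gripper_force: 1.7
```

Emit:
{"name": "apply_moves", "arguments": {"xyz": [[0.0003, -0.002, 0], [0.0006, -0.004, 0]], "rotation": [[0, 0, 0], [0, 0, 0]]}}

```text
time_s: 10.65
tool_pos: [0.5096, -0.122, 0.0352]
orientation: [[1.0, -0.008, -0.0], [-0.008, -1.0, -0.0], [-0.0, 0.0, -1.0]]
force: [-2.4, -3.5, -0.5]
opening: -0.0
gripper_force: 1.8
```

Emit:
{"name": "apply_moves", "arguments": {"xyz": [[0.0003, -0.002, 0], [0.0006, -0.004, 0]], "rotation": [[0, 0, 0], [0, 0, 0]]}}

```text
time_s: 10.85
tool_pos: [0.51, -0.12, 0.0352]
orientation: [[1.0, -0.008, -0.0], [-0.008, -1.0, -0.0], [-0.0, 0.0, -1.0]]
force: [-2.9, -3.5, -0.1]
opening: -0.0
gripper_force: 1.8
```

Emit:
{"name": "apply_moves", "arguments": {"xyz": [[0.0003, -0.002, 0], [0.0006, -0.004, 0]], "rotation": [[0, 0, 0], [0, 0, 0]]}}

```text
time_s: 11.05
tool_pos: [0.5103, -0.118, 0.0353]
orientation: [[1.0, -0.008, -0.0], [-0.008, -1.0, -0.0], [-0.0, 0.0, -1.0]]
force: [-2.2, -3.7, 0.1]
opening: 0.001
gripper_force: 1.8
```

Emit:
{"name": "apply_moves", "arguments": {"xyz": [[0.0003, -0.002, 0], [0.0006, -0.004, 0]], "rotation": [[0, 0, 0], [0, 0, 0]]}}

```text
time_s: 11.25
tool_pos: [0.5105, -0.1161, 0.0353]
orientation: [[1.0, -0.008, -0.0], [-0.008, -1.0, -0.0], [-0.0, 0.0, -1.0]]
force: [-3.7, -4.6, -0.0]
opening: 0.003
gripper_force: 2.3
```

Emit:
{"name": "apply_moves", "arguments": {"xyz": [[0.0003, -0.002, 0], [0.0004, -0.003, 0]], "rotation": [[0, 0, 0], [0, 0, 0]]}}

```text
time_s: 11.45
tool_pos: [0.5107, -0.1147, 0.0353]
orientation: [[1.0, -0.008, -0.0], [-0.008, -1.0, -0.001], [-0.0, 0.001, -1.0]]
force: [-4.5, -3.7, -0.2]
opening: -0.001
gripper_force: 2.2
```

Emit:
{"name": "apply_moves", "arguments": {"xyz": [[0.0002, -0.001, 0], [0.0003, -0.002, 0]], "rotation": [[0, 0, 0], [0, 0, 0]]}}

```text
time_s: 11.65
tool_pos: [0.5109, -0.1137, 0.0353]
orientation: [[1.0, -0.008, -0.0], [-0.008, -1.0, -0.001], [-0.0, 0.001, -1.0]]
force: [-3.6, -4.3, -0.5]
opening: 0.003
gripper_force: 2.2
```

Emit:
{"name": "apply_moves", "arguments": {"xyz": [[0.0002, -0.001, 0], [0.0003, -0.002, 0]], "rotation": [[0, 0, 0], [0, 0, 0]]}}

```text
time_s: 11.85
tool_pos: [0.511, -0.1127, 0.0353]
orientation: [[1.0, -0.008, -0.0], [-0.008, -1.0, -0.0], [-0.0, 0.0, -1.0]]
force: [-3.6, -4.3, -0.1]
opening: -0.001
gripper_force: 2.2
```

Emit:
{"name": "apply_moves", "arguments": {"xyz": [[-0.0004, -0.002, 0], [-0.0004, -0.004, 0]], "rotation": [[0, 0, 0], [0, 0, 0]]}}

```text
time_s: 12.05
tool_pos: [0.5113, -0.1108, 0.0353]
orientation: [[1.0, -0.008, 0.001], [-0.008, -1.0, -0.001], [0.001, 0.001, -1.0]]
force: [-1.2, -4.2, -1.9]
opening: -0.003
gripper_force: 2.3
```

Emit:
{"name": "apply_moves", "arguments": {"xyz": [[0.0002, -0.001, 0], [0.0003, -0.002, 0]], "rotation": [[0, 0, 0], [0, 0, 0]]}}

```text
time_s: 12.25
tool_pos: [0.5115, -0.1097, 0.0353]
orientation: [[1.0, -0.008, 0.001], [-0.008, -1.0, -0.0], [0.001, 0.0, -1.0]]
force: [-1.6, -4.3, -2.0]
opening: -0.001
gripper_force: 2.3
```

Emit:
{"name": "apply_moves", "arguments": {"xyz": [[0.0002, -0.001, 0], [0.0003, -0.002, 0]], "rotation": [[0, 0, 0], [0, 0, 0]]}}

```text
time_s: 12.45
tool_pos: [0.5116, -0.1086, 0.0353]
orientation: [[1.0, -0.008, 0.001], [-0.008, -1.0, -0.0], [0.001, 0.0, -1.0]]
force: [-0.2, -4.8, -1.7]
opening: 0.001
gripper_force: 2.3
```

Emit:
{"name": "apply_moves", "arguments": {"xyz": [[0.0001, -0.001, 0], [0.0003, -0.003, 0]], "rotation": [[0, 0, 0], [0, 0, 0]]}}

```text
time_s: 12.65
tool_pos: [0.5118, -0.1072, 0.0353]
orientation: [[1.0, -0.008, 0.001], [-0.008, -1.0, -0.0], [0.001, 0.0, -1.0]]
force: [0.6, -4.8, -3.6]
opening: -0.0
gripper_force: 2.4
```

Emit:
{"name": "apply_moves", "arguments": {"xyz": [[0.0001, -0.001, 0], [0.0003, -0.002, 0]], "rotation": [[0, 0, 0], [0, 0, 0]]}}

```text
time_s: 12.85
tool_pos: [0.512, -0.1061, 0.0353]
orientation: [[1.0, -0.008, 0.001], [-0.008, -1.0, -0.0], [0.001, 0.0, -1.0]]
force: [0.3, -6.6, -3.4]
opening: 0.006
gripper_force: 2.7
```

Run:
```python
from h import *
for n in('top','scene'): shot(n,n+'7.png')
s=robot.sense();print(s['force'],s['tool_pos'])
a=cv2.imread('pics/top7.png')[163:245,235:400];b=cv2.imread('pics/scene7.png')[130:270,228:408]
f=lambda x,k:cv2.resize(x,None,fx=k,fy=k,interpolation=cv2.INTER_CUBIC)
a=f(a,3);b=f(b,2.4);o=np.zeros((len(a)+len(b),max(a.shape[1],b.shape[1]),3),np.uint8);o[:len(a),:a.shape[1]]=a;o[len(a):,:b.shape[1]]=b;cv2.imwrite('pics/c7.png',o)
```

```text
[-0.3226557  -4.88882579 -4.07465069] [ 0.51195394 -0.10613335  0.03533025]
```

View pics/c7.png

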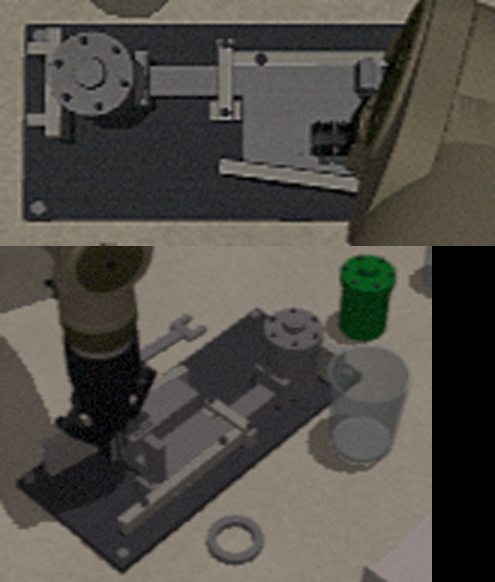

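The wedge's front has advanced from crop x 294 to 242 (travel about 52 mm) and it now lies flush along the bar. The vessel is still home and the resistance is starting to climb.

Emit:
{"name": "apply_moves", "arguments": {"xyz": [[0.0001, -0.001, 0], [0.0003, -0.002, 0]], "rotation": [[0, 0, 0], [0, 0, 0]]}}

```text
time_s: 13.15
tool_pos: [0.5119, -0.106, 0.0354]
orientation: [[1.0, -0.009, 0.0], [-0.009, -1.0, -0.002], [0.0, 0.002, -1.0]]
force: [-1.3, -9.1, -3.1]
opening: 0.001
gripper_force: 4.4
```

Emit:
{"name": "apply_moves", "arguments": {"xyz": [[0.0001, -0.001, 0], [0.0003, -0.002, 0]], "rotation": [[0, 0, 0], [0, 0, 0]]}}

```text
time_s: 13.35
tool_pos: [0.512, -0.1059, 0.0354]
orientation: [[1.0, -0.009, -0.0], [-0.009, -1.0, -0.004], [-0.0, 0.004, -1.0]]
force: [-0.2, -12.2, -3.9]
opening: -0.002
gripper_force: 6.0
```

Emit:
{"name": "apply_moves", "arguments": {"xyz": [[0.0002, -0.001, 0], [0.0002, -0.001, 0]], "rotation": [[0, 0, 0], [0, 0, 0]]}}

```text
time_s: 13.55
tool_pos: [0.5119, -0.1058, 0.0354]
orientation: [[1.0, -0.01, -0.001], [-0.01, -1.0, -0.005], [-0.001, 0.005, -1.0]]
force: [-1.9, -13.0, -4.2]
opening: 0.0
gripper_force: 6.2
```

The push reached 12–13 N with no further travel, so the wedge is jammed. I'm letting go: straight back, then up and clear.

Emit:
{"name": "apply_moves", "arguments": {"xyz": [[0, 0.006, 0], [-0.003, 0.02, 0], [-0.008, 0.05, 0], [-0.012, 0.08, 0], [-0.012, 0.08, -0.08], [-0.012, 0.08, -0.17], [-0.02, 0.16, -0.25], [-0.02, 0.24, -0.3], [-0.02, 0.32, -0.3], [-0.02, 0.4, -0.3], [-0.02, 0.4, -0.3]], "rotation": [[0, 0, 0], [0, 0, 0], [0, 0, 0], [0, 0, 0], [0, 0, 0], [0, 0, 0], [0, 0, 0], [0, 0, 0], [0, 0, 0], [0, 0, 0], [0, 0, 0]]}}

```text
time_s: 14.65
tool_pos: [0.5001, -0.3095, 0.1855]
orientation: [[1.0, -0.014, 0.002], [-0.014, -1.0, -0.003], [0.002, 0.003, -1.0]]
force: [0.6, 0.9, 0.5]
opening: -0.003
gripper_force: 0.0
```

Run:
```python
from h import *
for n in('top','scene'): shot(n,n+'8.png')
s=robot.sense();print(s['force'],s['tool_pos'])
a=cv2.imread('pics/top8.png')[163:245,235:400];b=cv2.imread('pics/scene8.png')[130:270,228:408]
f=lambda x,k:cv2.resize(x,None,fx=k,fy=k,interpolation=cv2.INTER_CUBIC)
a=f(a,3.2);b=f(b,2.3);o=np.zeros((len(a)+len(b),max(a.shape[1],b.shape[1]),3),np.uint8);o[:len(a),:a.shape[1]]=a;o[len(a):,:b.shape[1]]=b;cv2.imwrite('pics/c8.png',o)
```

```text
[ 0.11473429  0.80778152 -0.32528671] [ 0.4995641  -0.30494579  0.18488936]
```

View pics/c8.png

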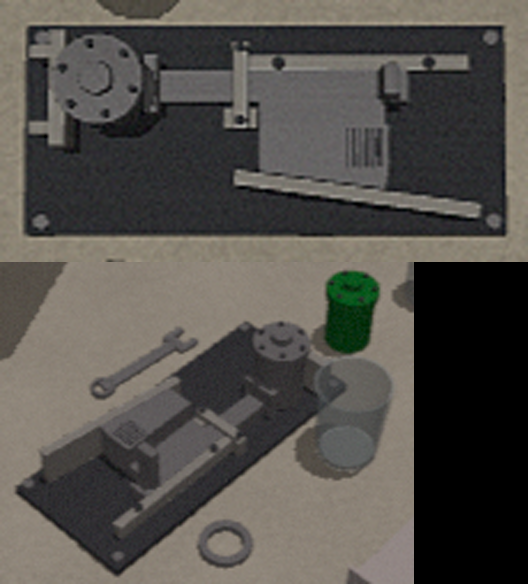

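The final view shows the wedge flush along the bar and the bar against the fence. The vessel stands upright at the jaw with its flange unmoved at crop (95,78), and the ring, beaker and wrench are where they were.

```bash
python3 -c "
from h import *
print(close_job())"
```

```text
the job is handed in; nothing more can be done
None
```

The vessel is home against the jaw, upright and clamped; the wedge was pushed until it jammed at about 13 N and then released. In the last pictures nothing else near the clamp had moved, and the job is handed in at about 15 s.

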